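Close and hold a split filter housing

TASK

Put the loose white filter cup inside the identical cup that sits in the lower half of the filter housing, so that the two nest upright, and let go of it. Then fit the domed cover over them, its two holes on the two dowels, push it down against the sprung seal until the cover meets the lower half, and finish while still holding it pressed shut. Leave the other bench items where they are.

Things in the scene. Friction and masses are not known exactly. Their poses are not given: they have to be found in the camera images.
- housing_top (a point): centre of the top face of the housing's lower half: a fixed grey plastic block 170 (its x) x 100 (its y) x 34 mm high. This point is 34 mm above the bench; z up. Two upright steel dowels, 10 mm diameter, stand at x = +68 and -68 mm from this point, y = 0, 26 mm high above the top face, the last 6 mm a cone. A bore 57 mm across and 28 mm deep in the middle holds the seated cup, whose rim is 20 mm above the top face
- seal (a joint): how far the black spring-loaded seal ring (74 mm inside, 90 mm outside diameter, around the bore) is pressed down: 0 = free, its top 6 mm above the lower half's top face; 0.006 = level with that face, cover shut. It pushes up with 5 N at 0 and about 14 N when shut; the cover's own weight (about 3 N) does not move it
- seated_cup (a point): centre, half-way up (24 mm above its underside), of the white plastic cup that stands loosely in the bore; same shape as the loose cup; z up
- loose_cup (a point): centre, half-way up (24 mm above its underside), of the loose white plastic cup standing upright on the bench, mouth up, about 60 g: 48 mm tall, the upper 15 mm a straight collar 62 mm across, below it tapering from 52 mm to a 34 mm foot; wall 3 mm, solid floor 18 mm thick. Nested in the seated cup it stands 18 mm higher than that cup, its collar wholly clear above the other's rim, about 1 mm play all round. z up
- cover_handle (a point): grip point on the cover's handle: a bar 60 mm long (along the cover's x), 18 mm wide (its y), its top 12 mm above this point and its foot (the flat top of the dome, 82 mm across) 24 mm below this point. 74 mm above the cover's underside. z up
- cover_face (a point): centre of the cover's flat underside. The cover is loose, grey plastic, about 0.3 kg, standing on the bench with the handle up: a plate 170 (x) x 100 (y) x 12 mm with a dome on it, hollow from below (73 mm across, 44 mm deep, takes the nested cups), 86 mm tall with the handle. Two round through-holes, 13 mm diameter, at x = +68 and -68 mm, y = 0. It fits equally after a half turn. Shut, this point coincides with housing_top
- beaker: clear glass beaker, 60 mm across, 70 mm tall; a bystander, origin at its underside
- jar: amber screw-cap jar, 48 mm across, 60 mm tall; a bystander, origin at its underside
- dishes: stack of three petri dishes, 90 mm across, 42 mm tall; a bystander, origin at its underside
- vial: white-capped clear vial, 36 mm across, 50 mm tall; a bystander, origin at its underside
- reagent: white jar with an orange cap, 56 mm across, 75 mm tall; a bystander, origin at its underside
- cup: the loose cup itself (see loose_cup), origin at the centre of its underside
- cover: the cover itself (see cover_face), origin at the centre of its underside
Things that resemble listed ones, but are neither listed nor needed, are in the scene too. What is shaped like the cup but blue or green is not meant.

How it is judged:
By the outcome, as a careful person would: the job done as asked, in the order asked, and still so for the second after the job is handed in, while the arm keeps its last pose, push and grip.
It also fails if it takes over 61 s, if anything falls off the work surface, if the arm or the gripper's body presses on something with over 40 N, if the wrist force passes 120 N, or if a joint passes its speed limit or range.

ROBOT

A 7-joint arm with a two-finger parallel gripper is mounted at the origin on the work surface. World frame = base frame: x ahead of the robot, y to its left, z up, the work surface at z = 0. Lengths are in m, angles in degrees, forces in N, time in s.
With the tool pointing down it reaches from about 0.4 to 0.875 m from the base axis. Payload 6.5 kg.
Tool frame: the origin (TCP) lies midway between the tips of the shut fingers; the grasp point (between the pads) lies 19 mm behind it; z points along the fingers, y is the direction in which the jaws open and shut (so a half turn about z gives the same grasp; the last joint's range is limited). The gripper opens to 88 mm and grips with 3 to 60 N. Pads are 18 mm wide; open, the fingers measure 123 mm over their backs; the gripper's body (75 mm by 187 mm) begins 45 mm behind the grasp point.
Start: joints at [-3.793, 30.733, -0.252, 88.115, 0.149, 61.152, -4.079], TCP at [0.65, 0, 0.239] pointing down, gripper open.
Joint ranges: [-154.64, 154.64], [-21.42, 123.67], [-72.66, 72.17], [13.99, 137.28], [-74.86, 254.86], [10.95, 109.41], [-158.01, 158.01]. Speed limits (degrees/s): [136.94, 136.94, 180, 180, 180, 180, 180].

INTERFACE

Orientations are given as [roll, pitch, yaw] about the fixed x, y, z axes, in that order (R = Rz(yaw) Ry(pitch) Rx(roll)).
In Python, from cell import sense, get_image, finish_job, search_frame gives the robot as it stands. The module is installed in compiled form; this text tells all that it offers.
- The arm moves only by the tool apply_moves, never from a script. Its argument "steps" is text: rows parted by semicolons, each of 7 numbers parted by spaces: the turn, a rotation vector about the tool's x, y, z in rad, then the shift along the tool's x, y, z in cm, then the finger opening in cm, from 0 to 8.81. A call has 1 to 20 rows; each row shifts and turns the commanded pose from where the row before left it, along the tool's axes as they then stand; what a row does not reach is not made up. A row lasts 1/10 s, in which the tool goes at most 50 mm and 8.59 degrees, less where a joint would pass 70% of its speed; a pose out of reach is approached as far as the arm can. A call is refused whole if a number of a shift passes 5 or a number of a turn 0.15, either way. A call with a gripper value outside its range is refused whole. The fingers move at their own pace and stop on an object; the grip force is fixed at half the most. Time passes only in rows, so rows that do not move let the fingers close. It gives the time, the measured TCP pose, the force and the opening at its end, in the units of the state.
- sense(): the state, without advancing time (a new reading comes with each control period).
- get_image(name): name is "scene" or "side" or "wrist"; returns a dict with "image" (480x640x3 uint8, red, green, blue), "mtx" (3x3 intrinsics, pixels), "pose" (4x4, takes a point from camera to world coordinates). Camera axes: x right, y up, looking along -z (the intrinsics and any distortion apply to the point x, -y, -z); pixel columns grow to the right and rows downward; lengths in m; the calibration is good to about 2 mm. A picture is of the moment at which its call begins. There is no depth.
- finish_job(): hands the job in, once; it reports no verdict.
Trained networks look in a picture, given as the dict that the camera call returned (one of the last four; its "shot" number tells which), for a name from the list of things; names that differ only in an ending like _2 or _b are one class to them, and where a whole thing is asked for, a point or a joint stands for the part that bears it (a point fixed in the world has none). Each returns a list of dicts, best first, with "p" (0 to 1); they miss things now and then, are a little off and sometimes report something else, mostly with a low value. They report only what shows in the picture. A call takes as long as a camera call. They do not tell look-alikes from the thing itself.
- search_frame(query, picture): "position" ([x, y, z] in m, in world coordinates, good to about 4 mm: the middle of the surface that is visible of it).
The state is a dict: "time_s": time; "joint_pos": joint angles; "dq": joint speeds; "effort": joint torques, N m; "eef_pos": TCP position; "eef_rot": TCP orientation; "ft_force": force on the tool from outside, world axes, zero at the start; "wrist_torque": the same for the moment, N m; "finger_gap": finger opening in m.
Only numpy, scipy, OpenCV 4.12 (cv2) and the standard library are available. Lean on these libraries where they do the work, as an engineer would, in place of code of your own. Each camera call takes 0.05 s, during which the arm holds its last target.

## Working session

There is one attempt and no reset: what is moved stays moved. The work goes in short steps, Python scripts to look and compute and a tool call to move; the robot and the scene stay as the last step left them, time stands still between calls to the robot, and variables do not carry over. Pictures are saved under pics/ and viewed, and the job is handed in when it is done.

Besides the shell and the picture viewer there is one more tool, called after "Call:" as name(argument=value, ...) on one line, values as JSON. apply_moves: Moves the arm, as the interface text tells. Its arguments: {"type":"object","properties":{"steps":{"type":"string"}},"required":["steps"]}

```bash
mkdir -p pics; cat > h.py <<'E'
import numpy as np, cv2, pickle
from cell import sense,get_image,search_frame,finish_job
def snap(name,fn):
    d=get_image(name); cv2.imwrite('pics/'+fn+'.png',d['image'][:,:,::-1]); pickle.dump({k:d[k] for k in('image','mtx','pose')},open('pics/'+fn+'.pkl','wb')); return d
def load(fn): return pickle.load(open('pics/'+fn+'.pkl','rb'))
def ray(d,u,v):
    K=d['mtx'];P=d['pose']; r=np.linalg.inv(K)@[u,v,1]; r=P[:3,:3]@np.array([r[0],-r[1],-r[2]]); return P[:3,3],r
def atz(d,u,v,z):
    o,r=ray(d,u,v); return o+r*(z-o[2])/r[2]
def proj(d,p):
    P=d['pose']; c=P[:3,:3].T@(np.array(p)-P[:3,3]); c=np.array([c[0],-c[1],-c[2]]); q=d['mtx']@c; return q[:2]/q[2]
E
python3 - <<'E'
from h import *
print(sense())
a=snap('scene','s0'); b=snap('side','d0'); c=snap('wrist','w0')
for d in(a,b,c): print(d['pose'].round(3).tolist(),d['mtx'].tolist(),d.keys())
E
```

```text
{'time_s': 0.0, 'joint_pos': array([-3.7930153 , 30.77850506, -0.25292186, 88.16861719,  0.1499647 ,
       61.15012231, -4.07980702]), 'dq': array([-0.06891383, -0.05277953, -0.00104226,  0.09206963,  0.01620967,
       -0.00530425, -0.02303105]), 'effort': array([-1.69933578e-04, -5.70981932e+01,  9.90184285e-01, -2.51597965e+01,
       -5.62433247e-02,  1.80829730e-02,  2.02785413e-04]), 'eef_pos': array([ 6.49409611e-01, -3.50533185e-05,  2.37842056e-01]), 'eef_rot': array([-1.79903456e+02,  8.69525922e-03,  9.00030954e+01]), 'ft_force': array([0.32201339, 0.39824289, 0.10625796]), 'wrist_torque': array([-0.06011371,  0.02533392,  0.00695312]), 'finger_gap': 0.08788718097838927}
[[-0.558, -0.715, 0.422, 1.027], [0.83, -0.477, 0.289, 0.238], [-0.006, 0.511, 0.859, 0.9], [0.0, 0.0, 0.0, 1.0]] [[433.9443187094734, 0.0, 319.7844177216019], [0.0, 433.9443187094734, 234.7905729616021], [0.0, 0.0, 1.0]] dict_keys(['image', 'mtx', 'pose', 'shot'])
[[-0.894, 0.334, -0.299, 0.205], [-0.448, -0.66, 0.603, 0.734], [0.004, 0.673, 0.739, 1.047], [0.0, 0.0, 0.0, 1.0]] [[557.6435344696235, 0.0, 317.7287999740043], [0.0, 557.6435344696235, 238.94861573140986], [0.0, 0.0, 1.0]] dict_keys(['image', 'mtx', 'pose', 'shot'])
[[1.0, 0.001, 0.0, 0.65], [-0.001, 0.95, 0.311, 0.082], [0.0, -0.311, 0.95, 0.384], [0.0, 0.0, 0.0, 1.0]] [[417.0411532718281, 0.0, 322.0294934610882], [0.0, 417.0411532718281, 240.1261850279319], [0.0, 0.0, 1.0]] dict_keys(['image', 'mtx', 'pose', 'shot'])
```

View pics/s0.png

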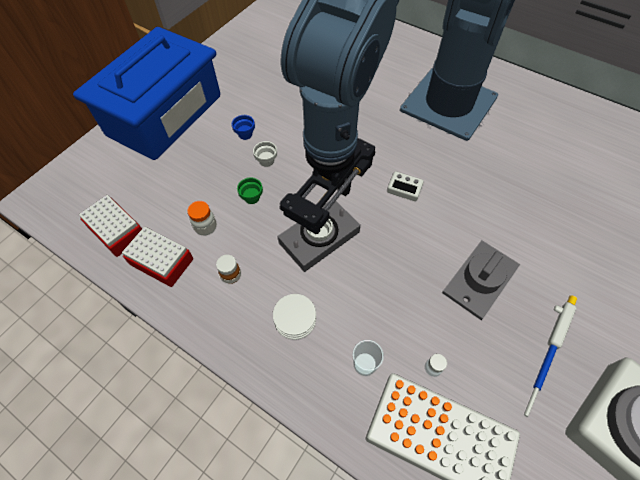

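View pics/d0.png

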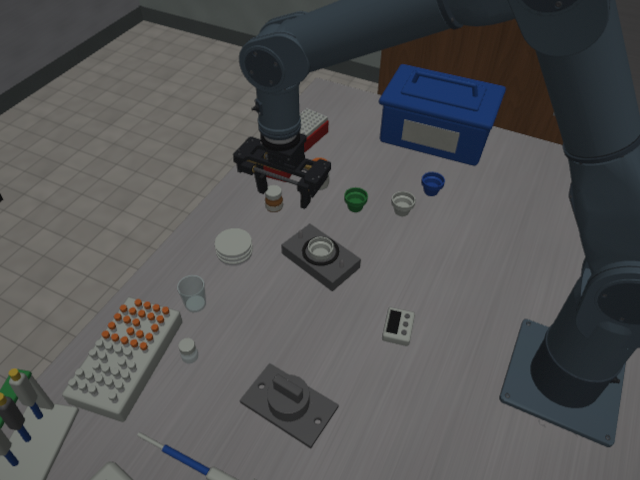

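View pics/w0.png

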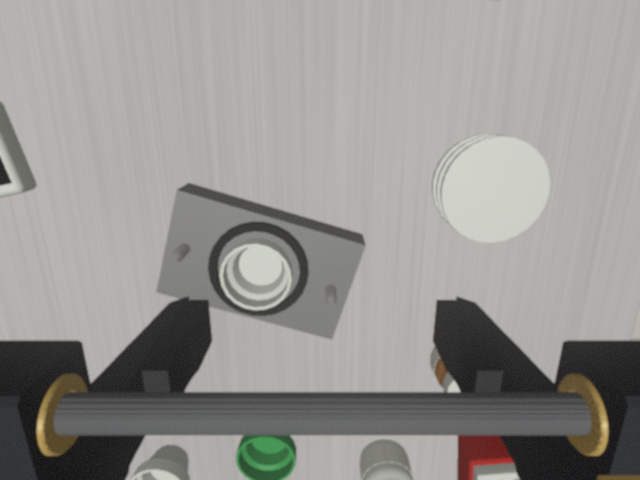

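The white cup shows at scene (265,152), side (403,203). What could be taken for it: blue cup at scene (243,126), green at (250,190), the seated cup at (319,230), the white-capped vial at (437,363). I choose the white one at (265,152). The housing is at scene (319,235), wrist (258,265). The cover is at scene (483,278), side (288,400).

```bash
python3 - <<'E'
from h import *
a=snap('scene','s1'); b=snap('side','d1')
for q in ['loose_cup','housing_top','seated_cup','cover_handle','cover','beaker','jar','dishes','vial','reagent']:
  for n,d in(('s',a),('d',b)):
    for r in search_frame(q,d)[:4]: print(q,n,round(r['p'],2),np.round(r['position'],3),proj(d,r['position']).round())
# rim top of white cup z=.048
print(atz(a,265,149,.048),atz(b,402.5,199,.048))
im=a['image'][90:290,200:400]; im2=b['image'][150:300,270:470]
o=np.hstack([cv2.resize(im,(400,400),interpolation=3),cv2.resize(im2,(400,300),interpolation=3)[:300] if 0 else cv2.resize(b['image'][130:330,270:470],(400,400),interpolation=3)])
cv2.imwrite('pics/c1.png',o[:,:,::-1])
E
```

```text
loose_cup s 0.77 [ 0.425 -0.419  0.033] [245. 125.]
loose_cup s 0.62 [ 0.591 -0.274  0.033] [249. 189.]
loose_cup s 0.58 [ 0.472 -0.31   0.041] [266. 151.]
loose_cup s 0.54 [0.722 0.304 0.052] [439. 362.]
loose_cup d 0.97 [ 0.475 -0.318  0.034] [404. 200.]
loose_cup d 0.9 [ 0.432 -0.428  0.033] [433. 180.]
loose_cup d 0.89 [ 0.594 -0.275  0.033] [356. 196.]
loose_cup d 0.61 [0.786 0.028 0.04 ] [232. 246.]
housing_top s 0.79 [ 0.625 -0.041  0.03 ] [319. 245.]
housing_top s 0.67 [0.504 0.302 0.011] [477. 285.]
housing_top d 0.65 [ 0.568 -0.034  0.037] [324. 261.]
seated_cup s 0.49 [ 0.591 -0.051  0.04 ] [324. 231.]
seated_cup d 0.84 [ 0.595 -0.072  0.042] [321. 245.]
cover_handle s 0.89 [0.508 0.3   0.008] [475. 286.]
cover_handle d 0.65 [0.469 0.316 0.01 ] [290. 409.]
cover s 0.95 [0.504 0.302 0.014] [478. 284.]
cover d 0.91 [0.468 0.318 0.013] [290. 409.]
beaker d 0.74 [0.792 0.184 0.044] [191. 291.]
beaker d 0.24 [ 0.569 -0.033  0.036] [324. 261.]
jar s 0.82 [ 0.792 -0.163  0.06 ] [229. 267.]
jar d 0.88 [ 0.783 -0.16   0.04 ] [271. 199.]
dishes s 0.7 [0.797 0.018 0.043] [296. 316.]
dishes d 0.88 [0.79  0.026 0.04 ] [231. 245.]
dishes d 0.25 [ 0.781 -0.157  0.041] [272. 199.]
vial s 0.72 [0.722 0.304 0.049] [439. 363.]
vial d 0.92 [0.717 0.308 0.046] [186. 346.]
vial d 0.28 [0.472 0.317 0.012] [289. 408.]
reagent s 0.76 [ 0.73  -0.3    0.061] [201. 217.]
reagent d 0.59 [ 0.695 -0.307  0.023] [326. 180.]
[ 0.47318791 -0.31186515  0.048     ] [ 0.47467269 -0.30519222  0.048     ]
```

View pics/c1.png

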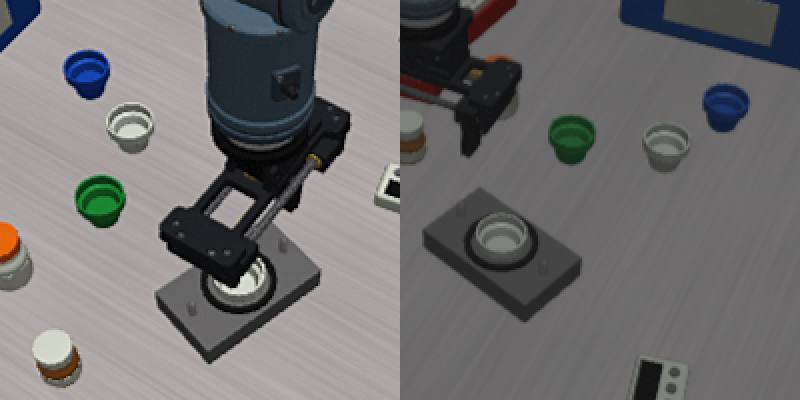

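```bash
python3 - <<'E'
from h import *
d=load('w0')
cv2.imwrite('pics/c2.png',cv2.resize(d['image'][170:350,145:375],(800,626),interpolation=3)[:600,:,::-1])
s=load('d1')
cv2.imwrite('pics/c3.png',cv2.resize(s['image'][355:450,230:345],(726,600),interpolation=3)[:,:,::-1])
E
```

```text
(no output)
```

View pics/c2.png

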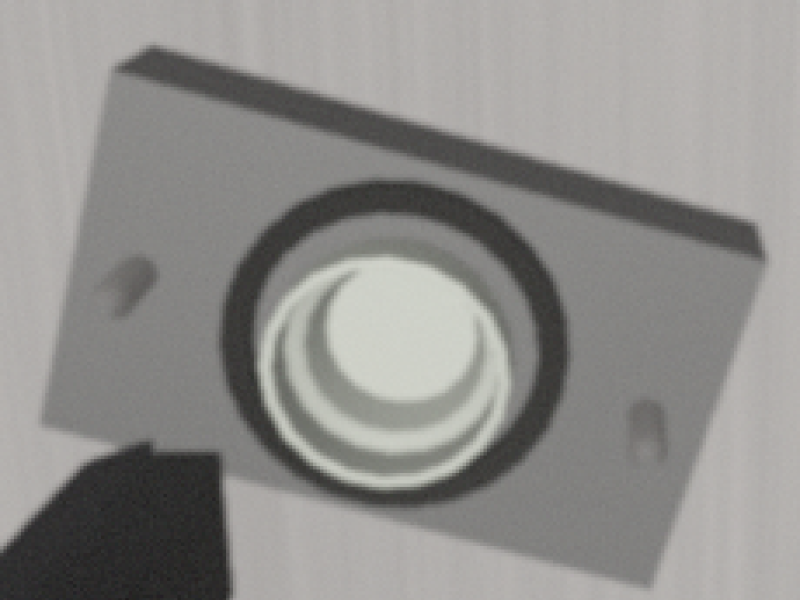

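View pics/c3.png

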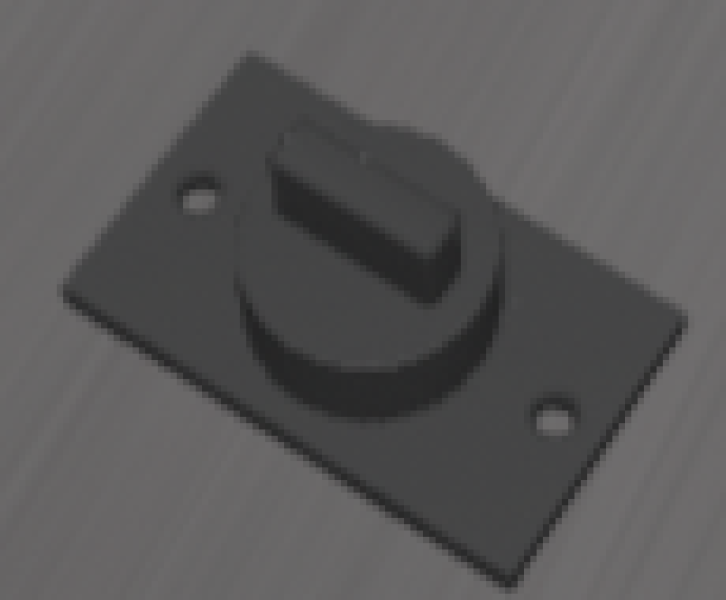

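```bash
cat >> h.py <<'E'
from scipy.optimize import least_squares
def fitpose(ds,locs,pixs,g):
    # ds list of views; locs list of Nx3 (world z absolute), pixs list of Nx2
    def R(p):
        c,s=np.cos(p[2]),np.sin(p[2]); out=[]
        for d,L,px in zip(ds,locs,pixs):
            for l,q in zip(L,px):
                w=[p[0]+c*l[0]-s*l[1],p[1]+s*l[0]+c*l[1],l[2]]; out+=list(proj(d,w)-q)
        return np.array(out)
    r=least_squares(R,g,loss='soft_l1'); return r.x,R(r.x).round(1)
E
python3 - <<'E'
from h import *
w=load('w0'); 
P=np.array([(113,70),(765,260),(648,587),(42,425)])/3.478+[144.6,169.6]
L=[(-.085,.05,.034),(.085,.05,.034),(.085,-.05,.034),(-.085,-.05,.034)]
x,r=fitpose([w],[L],[P],[.6,-.05,-.28]); print(x,np.degrees(x[2]),r)
for xs in(-.068,.068):
  for z in (.034,.06):
    c,s=np.cos(x[2]),np.sin(x[2]); q=proj(w,[x[0]+c*xs,x[1]+s*xs,z]); print(z,(q-[144.6,169.6])*3.478)
q=proj(w,[x[0],x[1],.054]);print('rim',(q-[144.6,169.6])*3.478)
# cover in side
d=load('d1'); k=726/115
P=np.array([(250,52),(686,320),(510,585),(62,290),(200,183),(556,405)])/k+[229.6,354.6]
# top edges for z=.012 ; 
L=[(-.085,.05,.012),(.085,.05,.012),(.085,-.05,.009),(-.085,-.05,.012),(-.068,0,.012),(.068,0,.012)]
L=[(a,b,c) for a,b,c in L]
for g in np.radians([0,90,180,270]):
  x,r=fitpose([d],[L],[P],[.48,.3,g]); print(x,np.degrees(x[2]),r)
E
```

```text
[ 0.59265039 -0.06000174 -0.29644437] -16.98501137567009 [-1.  -0.5  1.   0.1  1.   0.6 -0.9  0.1]
0.034 [138.69861262 272.42495909]
0.06 [104.55421711 308.2392718 ]
0.034 [646.55973494 414.08501235]
0.06 [648.59868117 458.43269592]
rim [385.08987186 374.87161644]
[ 0.55107536  0.34472711 -0.01883695] -1.079277893052861 [ 1.800e+00  8.160e+01 -1.413e+02 -5.000e-01 -8.470e+01 -8.170e+01
  5.750e+01 -1.000e-01  1.550e+01  3.430e+01 -9.910e+01 -3.090e+01]
[0.47790226 0.30691545 3.02699241] 173.43388968373597 [ 0.  -0.3  0.3 -0.8  0.1 -0.2 -0.2 -0.6  0.   1.4 -0.2  1.5]
[0.47790226 0.30691545 3.02699241] 173.4338895971326 [ 0.  -0.3  0.3 -0.8  0.1 -0.2 -0.2 -0.6  0.   1.4 -0.2  1.5]
[0.47790226 0.30691545 3.02699241] 173.43388957782906 [ 0.  -0.3  0.3 -0.8  0.1 -0.2 -0.2 -0.6  0.   1.4 -0.2  1.5]
```

Call:
apply_moves(steps="0 0 -0.1416 0 0 0 8.8;0 0 -0.1416 0 0 0 8.8;0 0 -0.1416 0 0 0 8.8;0 0 -0.1416 0 0 0 8.8;0 0 -0.1416 0 0 0 8.8;0 0 -0.1416 0 0 0 8.8;0 0 -0.1416 0 0 0 8.8;0 0 -0.1416 0 0 0 8.8;0 0 -0.1416 0 0 0 8.8;0 0 0 0.98 -4.335 0 8.8;0 0 0 0.98 -4.335 0 8.8;0 0 0 0.98 -4.335 0 8.8;0 0 0 0.98 -4.335 0 8.8;0 0 0 0.98 -4.335 0 8.8;0 0 0 0.98 -4.335 0 8.8;0 0 0 0.98 -4.335 0 8.8;0 0 0 0.98 -4.335 0 8.8;0 0 0 0 0 0 8.8;0 0 0 0 0 0 8.8")

```text
time_s: 3.15
eef_pos: [0.4731, -0.3098, 0.2388]
eef_rot: [-180.0, 0.0, 162.9]
ft_force: [-0.2, 0.7, -0.7]
finger_gap: 0.0877
```

```bash
python3 - <<'E'
from h import *
d=snap('wrist','w1'); s=sense(); print(s['time_s'],s['eef_pos'],s['eef_rot'],s['joint_pos'].round(1))
a=snap('scene','s2')
print(proj(d,[.474,-.309,.048]))
E
```

```text
3.2 [ 0.47409663 -0.30828545  0.23882532] [1.79966969e+02 2.19406415e-02 1.63018394e+02] [ 38.3  23.1 -12.7 100.7   5.9  56.9  96.4]
[322.02664155 206.23166471]
```

View pics/w1.png

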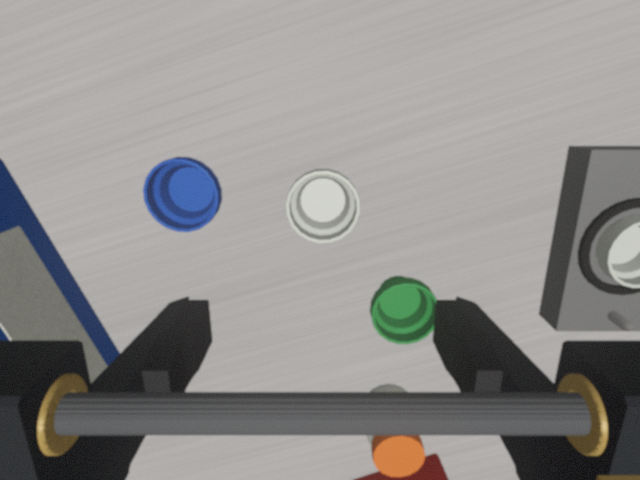

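View pics/s2.png

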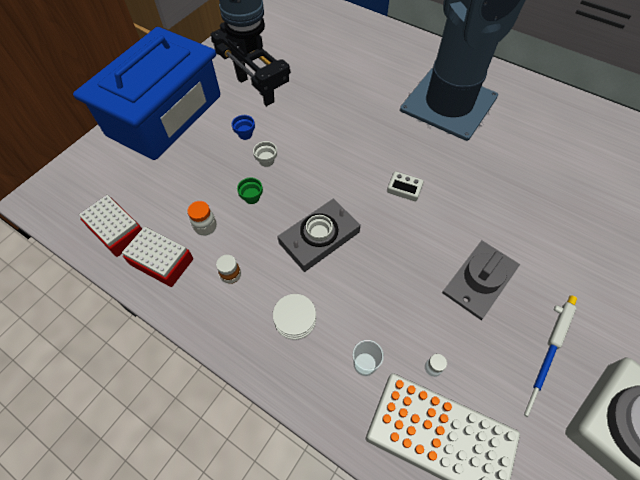

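```bash
python3 - <<'E'
from h import *
d=load('w1'); g=cv2.cvtColor(d['image'],cv2.COLOR_RGB2GRAY); 
hsv=cv2.cvtColor(d['image'],cv2.COLOR_RGB2HSV)
c=g[155:260,270:375]; m=(c>200).astype(np.uint8)
pts=[]
for a in np.radians(range(0,360,5)):
    for r in np.arange(46,28,-.5):
        u,v=53+r*np.cos(a),51+r*np.sin(a)
        if g[155+int(round(v)),270+int(round(u))]>205: pts.append((270+u,155+v)); break
e=cv2.fitEllipse(np.float32(pts)); print(len(pts),e, atz(d,*e[0],.048))
E
```

```text
12 ((324.4771728515625, 137.09390258789062), (64.40066528320312, 69.38347625732422), 0.0) [ 0.42125061 -0.29065941  0.048     ]
```

```bash
python3 - <<'E'
from h import *
d=load('w1'); g=cv2.cvtColor(d['image'],cv2.COLOR_RGB2GRAY); 
cl=np.median(g[100:140,280:360]); print(cl, g[206,280:366:3])
# rim: thin bright ring; take max gradient outermost
c=g[155:260,270:375]
cc=cv2.HoughCircles(cv2.GaussianBlur(c,(3,3),0),cv2.HOUGH_GRADIENT,1.0,50,param1=60,param2=15,minRadius=30,maxRadius=42); print(cc+np.array([270,155,0]))
for x in cc[0]: print(atz(d,270+x[0],155+x[1],.048))
E
```

```text
176.0 [171 174 191 169 189 186 146 177 210 210 210 209 208 210 209 209 211 210
 210 210 208 193 132 157 185 153 199 171 175]
[[[322.5        204.5         34.20000076]]]
[ 0.47271126 -0.30819096  0.048     ]
```

The white cup's rim is centred at wrist (322.5,205). That puts it under the TCP to within 1 mm. Blue (182,194) and green (403,310) are clear of the fingers, so I descend.

Call:
apply_moves(steps="0 0 0 0 0 4 8.8;0 0 0 0 0 4 8.8;0 0 0 0 0 4 8.8;0 0 0 0 0 4 8.8;0 0 0 0 0 2.5 8.8;0 0 0 0 0 1.5 8.8;0 0 0 0 0 0.6 8.8;0 0 0 0 0 0 8.8;0 0 0 0 0 0 8.8;0 0 0 0 0 0 5.5;0 0 0 0 0 0 5.5;0 0 0 0 0 0 5.5;0 0 0 0 0 0 5.5;0 0 0 0 0 0 5.5;0 0 0 0 0 0 5.5;0 0 0 0 0 0 5.5")

```text
time_s: 4.85
eef_pos: [0.474, -0.309, 0.0332]
eef_rot: [-180.0, 0.0, 163.0]
ft_force: [-1.5, 0.3, 5.6]
finger_gap: 0.0615
```

```bash
python3 - <<'E'
from h import *
d=snap('wrist','w2'); s=sense(); print(s['time_s'],s['eef_pos'],s['eef_rot'],s['finger_gap'],s['ft_force'])
E
```

```text
4.9 [ 0.47402533 -0.30905723  0.0332278 ] [-1.79980377e+02  3.90757190e-02  1.63017331e+02] 0.06198361721484421 [-1.15255832 -0.21764924  5.52275287]
```

View pics/w2.png

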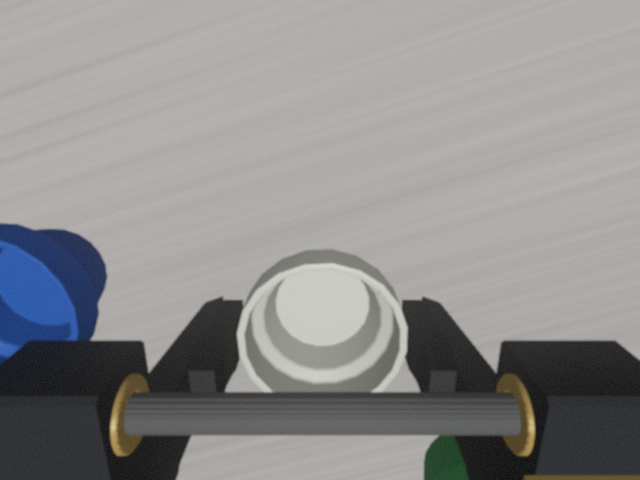

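Call:
apply_moves(steps="0 0 0 0 0 -1 5.5;0 0 0 0 0 -2 5.5;0 0 0 0 0 -3 5.5;0 0 0 0 0 -4 5.5;0 0 0 0 0 -3 5.5;0 0 0 -0.3 2 0 5.5;0 0 0 -0.6 4 0 5.5;0 0 0 -0.64 4.32 0 5.5;0 0 0 -0.64 4.32 0 5.5;0 0 0 -0.64 4.32 0 5.5;0 0 0 -0.6 4 0 5.5;0 0 0 -0.45 3 0 5.5;0 0 0 -0.2 1.32 0 5.5;0 0 0 0 0 0 5.5;0 0 0 0 0 0 5.5")

```text
time_s: 6.4
eef_pos: [0.5916, -0.0619, 0.1626]
eef_rot: [-179.9, -0.0, 162.9]
ft_force: [0.5, -1.0, -1.5]
finger_gap: 0.0618
```

```bash
python3 - <<'E'
from h import *
w0=load('w0'); print('seated', atz(w0,384.5/3.478+144.6,372.5/3.478+169.6,.054))
s=sense(); print(s['time_s'],s['eef_pos'],s['eef_rot'],s['finger_gap'],s['ft_force'])
d=snap('wrist','w3'); a=snap('scene','s3'); b=snap('side','d3')
p=s['eef_pos'];print(proj(a,p),proj(b,p))
A=a['image'][120:300,220:420]; B=b['image'][100:280,220:420]
cv2.imwrite('pics/c4.png',cv2.resize(np.hstack([A,B]),(800,360),interpolation=3)[:,:,::-1])
E
```

```text
seated [ 0.59253694 -0.05936754  0.054     ]
6.4 [ 0.59156689 -0.06186545  0.16257302] [-1.79904526e+02 -3.10454618e-02  1.62925401e+02] 0.06184208227894427 [ 0.46706376 -1.04336907 -1.45392764]
[319.17945046 197.73700395] [320.78129465 212.50420161]
```

View pics/c4.png

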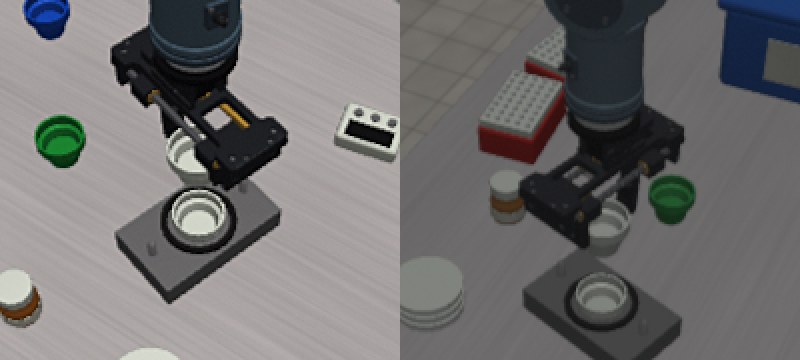

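View pics/w3.png

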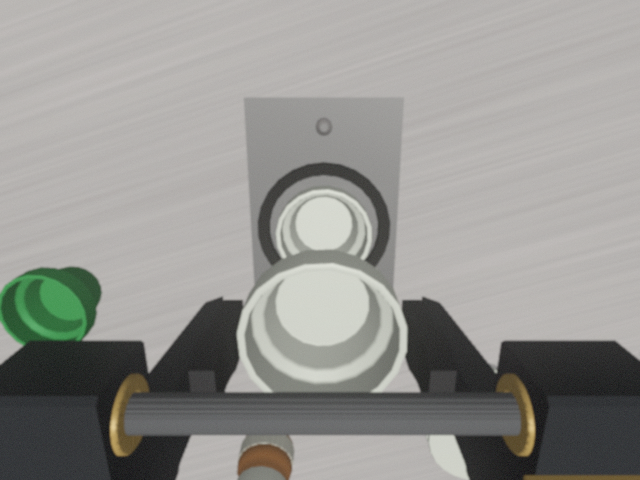

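```bash
python3 - <<'E'
from h import *
d=load('w3'); s=sense(); print(s['eef_pos'],s['time_s'],s['ft_force'])
H=np.array([.5927,-.0600]); y=np.radians(-17)
def W(l): return [H[0]+np.cos(y)*l[0]-np.sin(y)*l[1],H[1]+np.sin(y)*l[0]+np.cos(y)*l[1],l[2]]
for l in [(-.085,.05,.034),(-.085,-.05,.034),(-.068,0,.06),(-.031,0,.054),(0,.031,.054),(0,-.031,.054),(-.045,0,.040)]: print(l,proj(d,W(l)).round(1))
im=d['image'][80:280,220:430]; cv2.imwrite('pics/c5.png',cv2.resize(im,(630,600),interpolation=3)[:,:,::-1])
E
```

```text
[ 0.59159276 -0.06227161  0.16265884] 6.55 [ 0.14019267  0.54259787 -0.92485481]
(-0.085, 0.05, 0.034) [404.1  96.8]
(-0.085, -0.05, 0.034) [243.8  97.1]
(-0.068, 0, 0.06) [324.2 127.5]
(-0.031, 0, 0.054) [324.2 188.8]
(0, 0.031, 0.054) [372.5 236.4]
(0, -0.031, 0.054) [275.9 236.6]
(-0.045, 0, 0.04) [324.1 162.9]
```

View pics/c5.png

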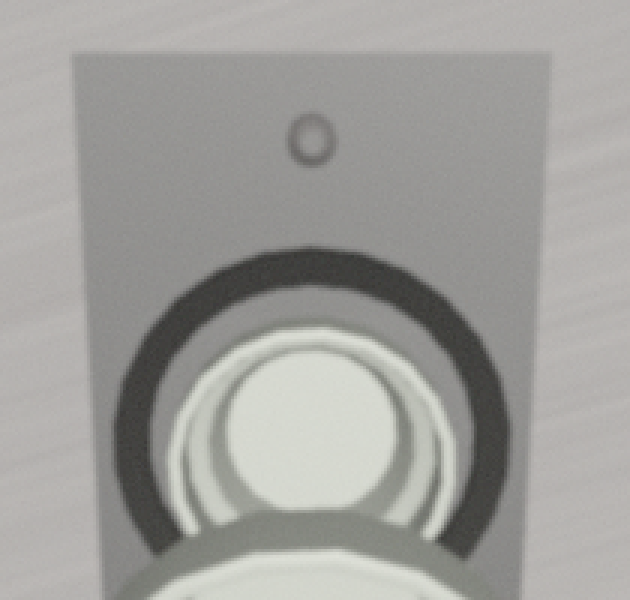

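Call:
apply_moves(steps="0 0 0 0 0.15 1 5.5;0 0 0 0 0 2 5.5;0 0 0 0 0 2 5.5;0 0 0 0 0 1.5 5.5;0 0 0 0 0 1 5.5;0 0 0 0 0 1 5.5;0 0 0 0 0 0.7 5.5;0 0 0 0 0 0.4 5.5;0 0 0 0 0 0.3 5.5;0 0 0 0 0 0 5.5")

```text
time_s: 7.55
eef_pos: [0.5928, -0.0584, 0.0637]
eef_rot: [-180.0, 0.0, 163.0]
ft_force: [0.0, 0.7, -0.5]
finger_gap: 0.0616
```

Call:
apply_moves(steps="0 0 0 0 0 0.2 5.5;0 0 0 0 0 0.2 5.5;0 0 0 0 0 0.1 5.5;0 0 0 0 0 0.1 5.5;0 0 0 0 0 0 5.5")

```text
time_s: 8.05
eef_pos: [0.5929, -0.0584, 0.0578]
eef_rot: [-180.0, 0.0, 163.0]
ft_force: [0.6, -0.3, 1.3]
finger_gap: 0.0617
```

```bash
python3 - <<'E'
from h import *
b=snap('side','d4'); s=sense(); print(s['eef_pos'],s['ft_force'])
cv2.imwrite('pics/c6.png',cv2.resize(b['image'][180:300,240:400],(800,600),interpolation=3)[:,:,::-1])
E
```

```text
[ 0.59285133 -0.05843476  0.05783368] [-0.73719682 -0.25147452  0.57150616]
```

View pics/c6.png

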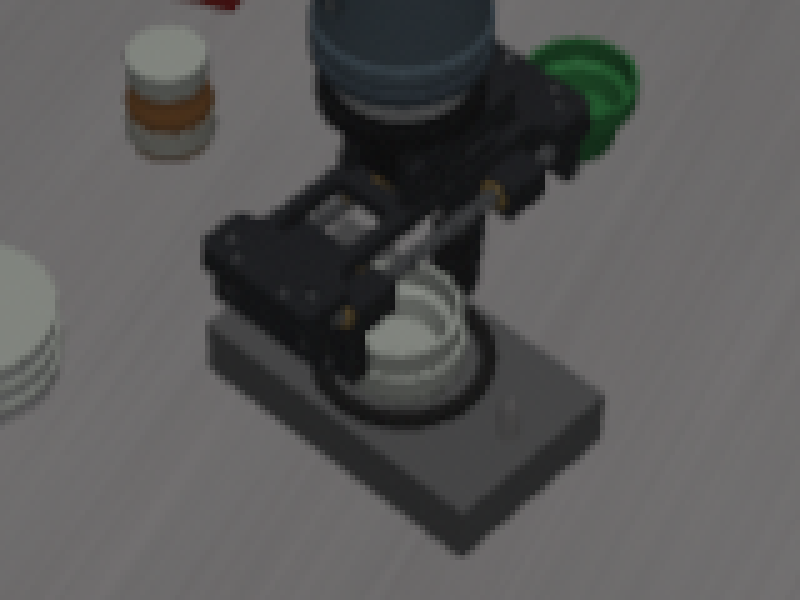

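The cup is almost nested, with no force yet. I open now; the remaining drop is under 1 mm. Then I rise and look.

Call:
apply_moves(steps="0 0 0 0 0 0.06 6.2;0 0 0 0 0 0 6.6;0 0 0 0 0 0 7.4;0 0 0 0 0 0 7.8;0 0 0 0 0 0 7.8;0 0 0 0 0 0 7.8;0 0 0 0 0 -1 7.8;0 0 0 0 0 -3 7.8;0 0 0 0 0 -4.5 7.8;0 0 0 0 0 -4.5 7.8;0 0 0 0 0 -3 7.8;0 0 0 0 0 0 7.8")

```text
time_s: 9.3
eef_pos: [0.5958, -0.0584, 0.2228]
eef_rot: [179.9, 0.5, 163.0]
ft_force: [0.3, 0.1, 0.3]
finger_gap: 0.0784
```

```bash
python3 - <<'E'
from h import *
d=snap('wrist','w5'); b=snap('side','d5'); s=sense(); print(s['time_s'],s['eef_pos'],s['ft_force'],s['finger_gap'])
cv2.imwrite('pics/c7.png',np.hstack([cv2.resize(d['image'][60:360,180:480],(400,400)),cv2.resize(b['image'][200:300,270:370],(400,400),interpolation=3)])[:,:,::-1])
H=np.array([.5927,-.0600]); y=np.radians(-17)
def W(l): return [H[0]+np.cos(y)*l[0]-np.sin(y)*l[1],H[1]+np.sin(y)*l[0]+np.cos(y)*l[1],l[2]]
for l in [(-.085,.05,.034),(-.085,-.05,.034),(-.068,0,.06),(.068,0,.06),(0,0,.072)]: print(l,((proj(d,W(l))-[180,60])*4/3).round(1))
q=[proj(d,W((.031*np.cos(t),.031*np.sin(t),.072))) for t in np.radians([0,90,180,270])]; print(((np.array(q)-[180,60])*4/3).round())
E
```

```text
9.4 [ 0.59296723 -0.0583847   0.21805478] [-0.54194467  0.1518579  -0.70369144] 0.07799190348977347
(-0.085, 0.05, 0.034) [270.6  41.7]
(-0.085, -0.05, 0.034) [94.1 41.8]
(-0.068, 0, 0.06) [182.1  74.8]
(0.068, 0, 0.06) [183.2 306.9]
(0, 0, 0.072) [182.5 204.4]
[[183. 257.]
 [239. 204.]
 [182. 148.]
 [126. 204.]]
```

View pics/c7.png

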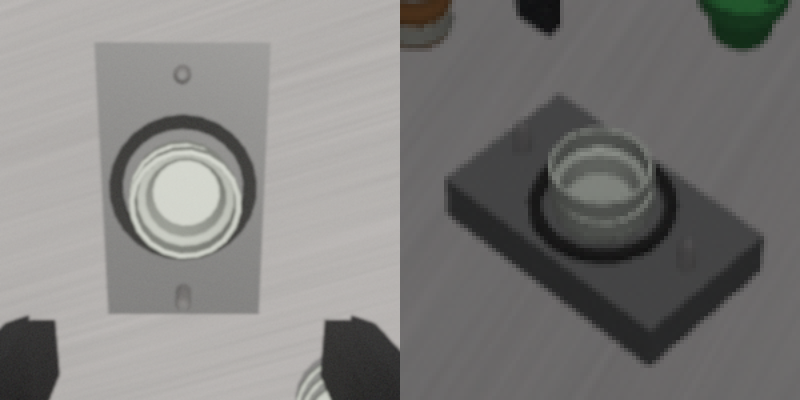

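Call:
apply_moves(steps="0 0 0 1.2 1.75 0 6;0 0 0 2.41 3.51 0 6;0 0 0 2.41 3.51 0 6;0 0 0 2.41 3.51 0 6;0 0 0 2.41 3.51 0 6;0 0 0 2.41 3.51 0 6;0 0 0 2.41 3.51 0 6;0 0 0 2.41 3.51 0 6;0 0 0 2.41 3.51 0 6;0 0 0 1.2 1.75 0 6;0 0 -0.0916 0 0 0 6;0 0 -0.0916 0 0 0 6;0 0 0 0 0 0 6;0 0 0 0 0 0 6")

```text
time_s: 10.8
eef_pos: [0.4771, 0.3064, 0.2161]
eef_rot: [-179.9, -0.1, 173.4]
ft_force: [-0.0, 0.2, 0.3]
finger_gap: 0.0597
```

```bash
python3 - <<'E'
from h import *
d=snap('wrist','w6'); s=sense(); print(s['time_s'],s['eef_pos'],s['eef_rot'],s['ft_force'],s['finger_gap'])
d=get_image('wrist'); print(sense()['eef_pos'])
E
```

```text
10.85 [0.47729846 0.30649818 0.21634047] [-1.79944379e+02 -6.98365017e-02  1.73370322e+02] [-0.21396152 -1.11919444  0.81154274] 0.06016265344246921
[0.4774354  0.30660272 0.21654261]
```

View pics/w6.png

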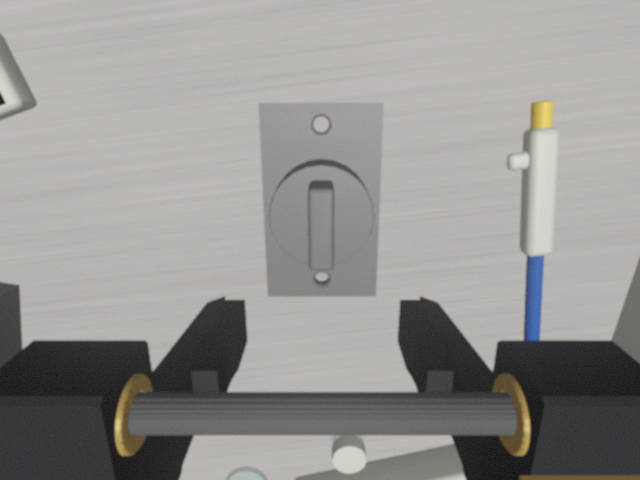

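```bash
python3 - <<'E'
from h import *
d=load('w6'); im=d['image'][95:305,240:400]
cv2.imwrite('pics/c8.png',cv2.resize(im,(457,600),interpolation=3)[:,:,::-1])
P=np.array([(260,103),(383,103),(376,296.5),(268,296.5)]);L=[(-.085,-.05,.012),(-.085,.05,.012),(.085,.05,.012),(.085,-.05,.012)]
x,r=fitpose([d],[L],[P],[.478,.307,-.11]); print(x,np.degrees(x[2]),r)
c,s=np.cos(x[2]),np.sin(x[2])
for l in [(-.068,0,.012),(.068,0,.012),(-.03,.009,.086),(-.03,-.009,.086),(.03,.009,.086),(.03,-.009,.086)]+L:
    print(l,((proj(d,[x[0]+c*l[0]-s*l[1],x[1]+s*l[0]+c*l[1],l[2]])-[239.6,94.6])*2.857).round())
E
```

```text
[ 0.48134472  0.30643288 -0.11532952] -6.607895018907115 [-1.   0.2  1.3  0.  -0.  -0.2 -0.1 -0. ]
(-0.068, 0, 0.012) [234.  87.]
(0.068, 0, 0.012) [235. 528.]
(-0.03, 0.009, 0.086) [273. 271.]
(-0.03, -0.009, 0.086) [196. 271.]
(0.03, 0.009, 0.086) [271. 507.]
(0.03, -0.009, 0.086) [199. 507.]
(-0.085, -0.05, 0.012) [56. 25.]
(-0.085, 0.05, 0.012) [413.  24.]
(0.085, 0.05, 0.012) [390. 576.]
(0.085, -0.05, 0.012) [ 81. 577.]
```

View pics/c8.png

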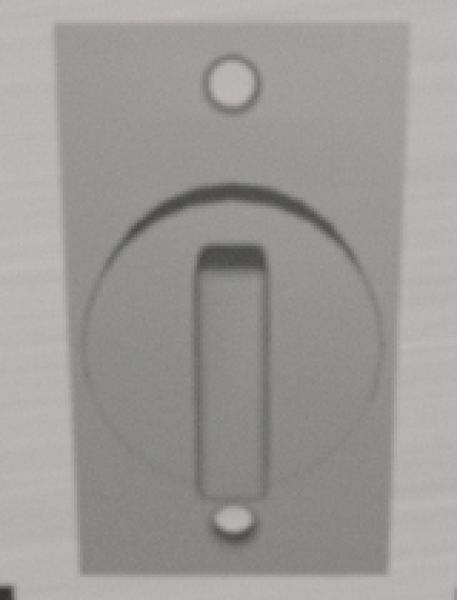

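```bash
python3 - <<'E'
from h import *
d=load('w6')
L=[(-.085,-.05,.012),(-.085,.05,.012),(.085,.05,.012),(.085,-.05,.012),(-.068,0,.012),(.068,0,.012),(-.03,.009,.086),(-.03,-.009,.086),(.03,.009,.086),(.03,-.009,.086)]
P=np.array([(55,23),(410,23),(387,574),(81,574),(232,84),(234,524),(268,269),(196,269),(269,498),(198,498)])/2.857+[239.6,94.6]
x,r=fitpose([d],[L],[P],[.478,.307,-.11]); print(x,np.degrees(x[2]),r.reshape(-1,2).tolist())
x,r=fitpose([d],[L[4:6]],[P[4:6]],[.478,.307,-.11]); print(x,np.degrees(x[2]),r)
x,r=fitpose([d],[L[6:]],[P[6:]],[.478,.307,-.11]); print(x,np.degrees(x[2]),r)
# holes on dowel view w5
w=load('w5'); cv2.imwrite('pics/c9.png',cv2.resize(w['image'][80:300,240:400],(436,600),interpolation=3)[:,:,::-1])
E
```

```text
[ 0.48045733  0.30604844 -0.11429618] -6.548688522890424 [[-0.6, -0.5], [0.5, -0.8], [0.5, -0.1], [-0.5, 0.2], [0.2, 0.1], [-0.0, 0.6], [1.0, -0.7], [-0.7, -0.6], [0.0, 2.1], [-0.3, 2.2]]
[ 0.48016759  0.30602324 -0.11290792] -6.469147200195534 [-0.  -0.3  0.   0.4]
[ 0.48013249  0.30608269 -0.11133364] -6.378947481609033 [ 0.8 -1.2 -0.8 -1.1  0.2  1.6 -0.2  1.8]
```

View pics/c9.png

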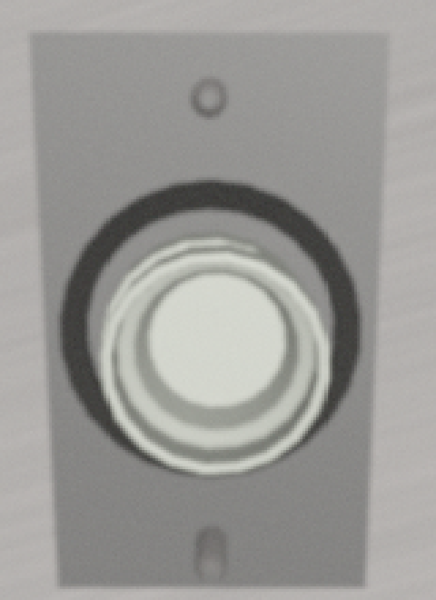

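```bash
python3 - <<'E'
from h import *
L=[(-.085,-.05,.034),(-.085,.05,.034),(.085,.05,.034),(.085,-.05,.034)]
P=np.array([(31,32),(389,32),(367,587),(57,587)])/2.727+[239.6,79.6]
L3=[(-.085,-.05,.034),(-.085,.05,.034)]; P3=np.array([(71,52),(552,52)])/3+[219.6,79.6]
P0=np.array([(113,70),(765,260),(648,587),(42,425)])/3.478+[144.6,169.6]
L0=[(-.085,.05,.034),(.085,.05,.034),(.085,-.05,.034),(-.085,-.05,.034)]
w5=load('w5');w3=load('w3');w0=load('w0')
D3=[(-.068,0,.06)]
x,r=fitpose([w5],[L],[P],[.6,-.05,-.28]); print(x,np.degrees(x[2]),r)
x,r=fitpose([w5,w3,w0],[L,L3,L0],[P,P3,P0],[.6,-.05,-.28]); print(x,np.degrees(x[2]),r)
for l in[(-.068,0,.06),(.068,0,.06)]:
    c,s=np.cos(x[2]),np.sin(x[2]); print(((proj(w5,[x[0]+c*l[0]-s*l[1],x[1]+s*l[0]+c*l[1],l[2]])-[239.6,79.6])*2.727))
E
```

```text
[ 0.59267069 -0.06018198 -0.29786383] -17.06634005996208 [-0.5 -0.   0.6  0.  -0.5 -0.1  0.4  0.1]
[ 0.5926302  -0.06019283 -0.29693857] -17.013326942470727 [-0.7 -0.   0.4 -0.1 -0.4 -0.1  0.5  0.1  0.3  0.2  0.2 -0.2 -0.9 -0.3
  1.   0.4  0.9  0.9 -0.9  0.2]
[209.20796472  99.59412743]
[211.42569967 574.29904337]
```

Call:
apply_moves(steps="0 0 -0.003 -0.3 0 1 6;0 0 0 0 0 3 6;0 0 0 0 0 3 6;0 0 0 0 0 3 6;0 0 0 0 0 3 6;0 0 0 0 0 2 6;0 0 0 0 0 0.8 6;0 0 0 0 0 0.3 6;0 0 0 0 0 0 6;0 0 0 0 0 0 6")

```text
time_s: 11.9
eef_pos: [0.4813, 0.3071, 0.0571]
eef_rot: [179.9, 0.1, 173.7]
ft_force: [0.6, -0.0, -0.2]
finger_gap: 0.0595
```

```bash
python3 - <<'E'
from h import *
d=snap('wrist','w7'); s=sense(); print(s['time_s'],s['eef_pos'],s['eef_rot'],s['ft_force'],s['finger_gap'])
E
```

```text
11.95 [0.48135888 0.30714116 0.05716311] [1.79930137e+02 8.70885440e-02 1.73675442e+02] [ 1.34885466  0.06571349 -0.4710213 ] 0.059933357732170005
```

View pics/w7.png

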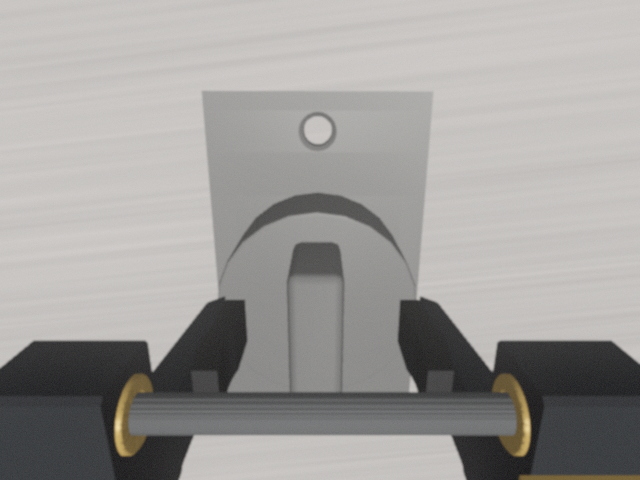

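Call:
apply_moves(steps="0 0 0 0.08 -0.12 0.25 6;0 0 0 0 0 0 6;0 0 0 0 0 0 4;0 0 0 0 0 0 2.5;0 0 0 0 0 0 1;0 0 0 0 0 0 1;0 0 0 0 0 0 1;0 0 0 0 0 0 1;0 0 0 0 0 0 1;0 0 0 0 0 0 1")

```text
time_s: 12.95
eef_pos: [0.4797, 0.3054, 0.0536]
eef_rot: [-180.0, -0.0, 173.7]
ft_force: [0.7, -0.8, 0.4]
finger_gap: 0.0176
```

```bash
python3 - <<'E'
from h import *
d=snap('wrist','w8'); s=sense(); print(s['time_s'],s['eef_pos'],s['eef_rot'],s['ft_force'],s['finger_gap'])
E
```

```text
13.0 [0.47966179 0.30538682 0.05356765] [-1.79982059e+02 -6.16381011e-03  1.73681742e+02] [-0.80410898 -0.30605354  0.79586107] 0.01776579199157831
```

View pics/w8.png

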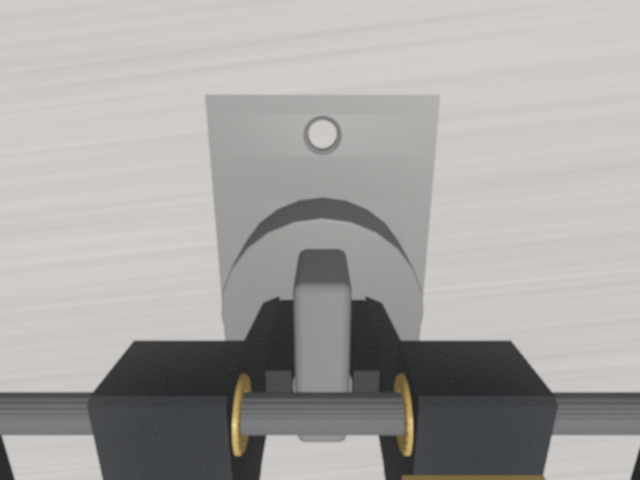

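Call:
apply_moves(steps="0 0 0 0 0 -1 1;0 0 0 0 0 -2 1;0 0 0 0 0 -3 1;0 0 0 0 0 -3 1;0 0 0 0 0 -3 1;0 0 0.0932 0 0 -1.5 1;0 0 0.0932 0 0 0 1;0 0 0 -1 -1.5 0 1;0 0 0 -2 -3 0 1;0 0 0 -2.4 -3.5 0 1;0 0 0 -2.4 -3.5 0 1;0 0 0 -2.4 -3.5 0 1;0 0 0 -2.4 -3.5 0 1;0 0 0 -2.4 -3.5 0 1;0 0 0 -2.4 -3.5 0 1;0 0 0 -2 -3 0 1;0 0 0 -1.4 -2.1 0 1;0 0 0 -0.7 -1.06 0 1;0 0 0 0 0 0 1;0 0 0 0 0 0 1")

```text
time_s: 15.0
eef_pos: [0.5924, -0.058, 0.1886]
eef_rot: [179.9, -0.1, 163.1]
ft_force: [-0.0, 0.7, -2.9]
finger_gap: 0.0177
```

```bash
python3 - <<'E'
from h import *
d=snap('wrist','w9'); s=sense(); print(s['time_s'],s['eef_pos'],s['eef_rot'],s['ft_force'],s['finger_gap'])
a=snap('scene','s9');b=snap('side','d9')
cv2.imwrite('pics/c10.png',np.hstack([cv2.resize(a['image'][120:300,220:420],(400,360),interpolation=3),cv2.resize(b['image'][120:300,220:420],(400,360),interpolation=3)])[:,:,::-1])
cv2.imwrite('pics/c11.png',cv2.resize(d['image'][80:305,190:460],(720,600),interpolation=3)[:,:,::-1])
e=load('w8');cv2.imwrite('pics/c12.png',cv2.resize(e['image'][80:305,190:460],(720,600),interpolation=3)[:,:,::-1])
E
```

```text
15.05 [ 0.59239922 -0.05752561  0.18866027] [ 1.79928403e+02 -4.69791073e-02  1.63162875e+02] [-0.2500526   0.90994095 -3.07109742] 0.017725273270533914
```

View pics/c10.png

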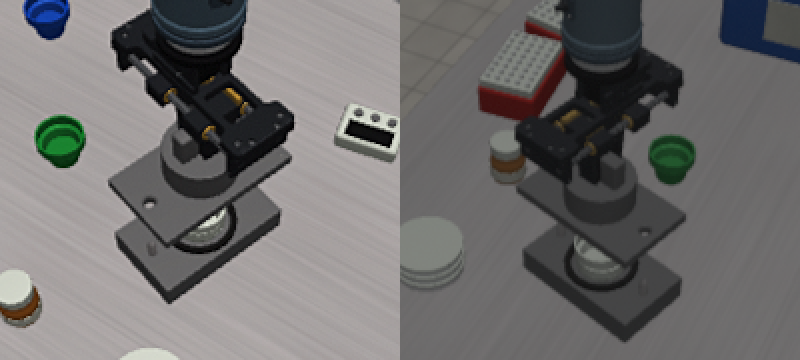

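View pics/c11.png

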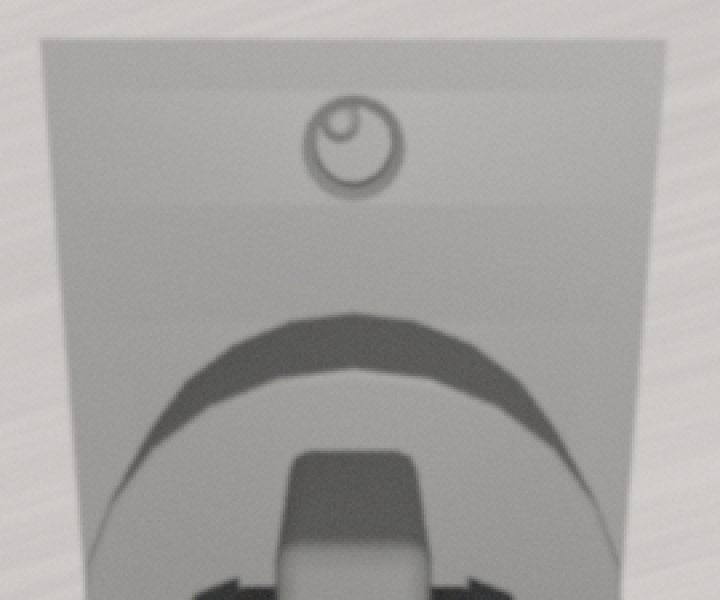

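View pics/c12.png

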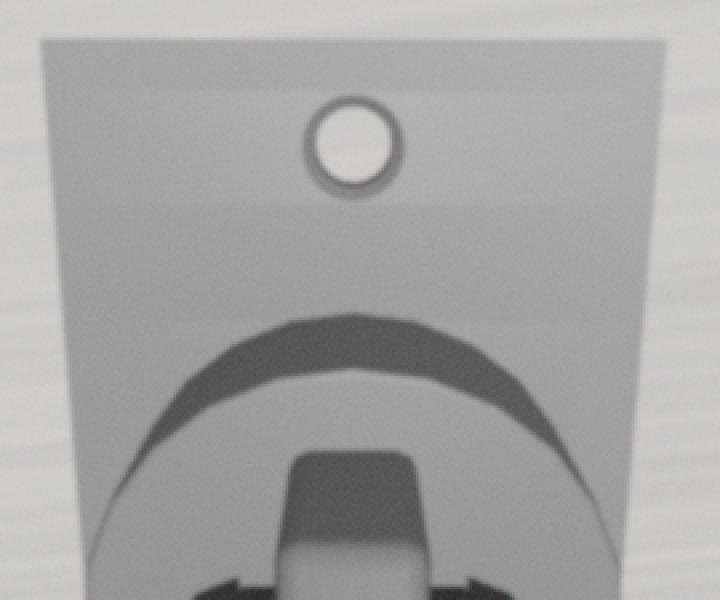

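```bash
python3 - <<'E'
from h import *
d=load('w9'); s=sense(); print(s['eef_pos'],s['eef_rot'])
f=lambda u,v: np.array([u/2.667+189.6,v/2.667+79.6])
zt=.1887-.0536+.012
L=[(-.085,-.05,zt),(-.085,.05,zt),(-.068,0,zt)]
P=[f(41,39.5),f(666,39.5),f(353.5,147)]
x,r=fitpose([d],[L],[P],[.59,-.06,-.3]); print('cover',x,np.degrees(x[2]),r)
h=atz(d,*f(353.5,147),zt); w=atz(d,*f(340,122),.06); print(h,w,w-h)
v=(w-h)[:2]; p=np.radians(163.1); print('tool shift cm',100*np.array([v@[np.cos(p),np.sin(p)], v@[np.sin(p),-np.cos(p)]]))
c=np.array([.5926,-.0602])-x[:2]; print('center based',100*np.array([c@[np.cos(p),np.sin(p)], c@[np.sin(p),-np.cos(p)]]))
E
```

```text
[ 0.59251407 -0.05774641  0.18869301] [ 1.79951090e+02 -2.82094270e-02  1.63177319e+02]
cover [ 0.59314496 -0.05733142 -0.29583807] -16.950272609430417 [-0.3 -0.2  0.3 -0.2  0.1  0.6]
[ 0.52786108 -0.03745966  0.1471    ] [ 0.52730062 -0.04036893  0.06      ] [-0.00056046 -0.00290927 -0.0871    ]
tool shift cm [-0.03094797 -0.29465561]
center based [-0.03124751 -0.29031163]
```

Call:
apply_moves(steps="0 0 0 -0.03 -0.15 1 1;0 0 0 0 0 1.5 1;0 0 0 0 0 1.5 1;0 0 0 0 0 0.8 1;0 0 0 0 0 0 1;0 0 0 0 0 0 1;0 0 0 0 0 0 1")

```text
time_s: 15.85
eef_pos: [0.5932, -0.0615, 0.1411]
eef_rot: [180.0, 0.1, 163.0]
ft_force: [-0.0, 0.1, -3.4]
finger_gap: 0.018
```

```bash
python3 - <<'E'
from h import *
d=snap('wrist','w10'); s=sense(); print(s['time_s'],s['eef_pos'],s['eef_rot'],s['ft_force'],s['finger_gap'])
cv2.imwrite('pics/c13.png',cv2.resize(d['image'][80:180,250:400],(800,533),interpolation=3)[:,:,::-1])
E
```

```text
15.9 [ 0.59318679 -0.06156436  0.14125759] [1.79984186e+02 6.94765818e-02 1.63005403e+02] [ 0.74269046 -0.36853323 -2.08640457] 0.017698281137602787
```

View pics/c13.png

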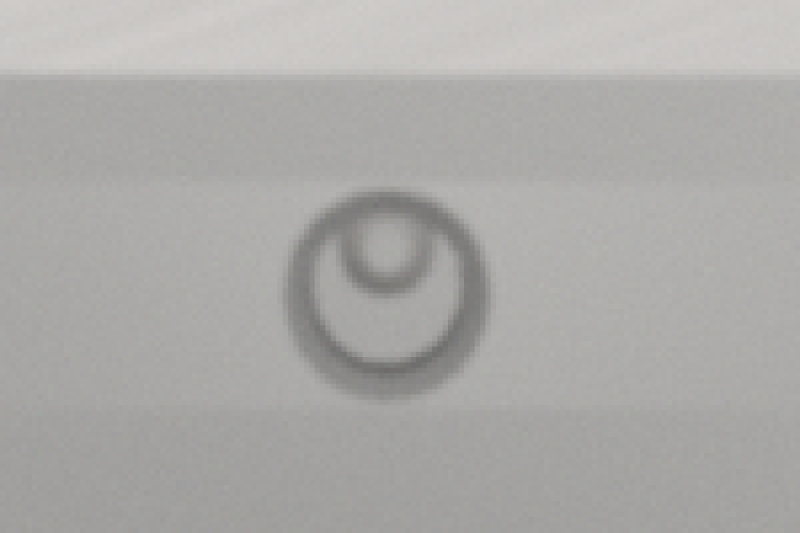

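```bash
cat > al.py <<'E'
from h import *
def al(fn,hole,dow,z,sc=5.333,o=(249.6,79.6)):
    d=load(fn); f=lambda q: np.array(q)/sc+o
    h=atz(d,*f(hole),z-.0536+.012); w=atz(d,*f(dow),.06); v=(w-h)[:2]
    p=np.arctan2(d['pose'][1,0],d['pose'][0,0]); p=np.radians(163)
    print('tool shift cm',100*np.array([v@[np.cos(p),np.sin(p)], v@[np.sin(p),-np.cos(p)]]),h,w)
E
python3 -c "
from al import *
al('w10',(388,295),(387,246),.1412)"
```

```text
tool shift cm [0.18296976 0.00111937] [ 0.52884139 -0.04086324  0.0996    ] [ 0.52709491 -0.04031759  0.06      ]
```

Call:
apply_moves(steps="0 0 0 0.15 0 0.5 1;0 0 0 0 0 0.7 1;0 0 0 0 0 0.6 1;0 0 0 0 0 0 1;0 0 0 0 0 0 1;0 0 0 0 0 0 1")

```text
time_s: 16.5
eef_pos: [0.5914, -0.0611, 0.1228]
eef_rot: [180.0, 0.0, 163.0]
ft_force: [0.2, 0.0, -3.5]
finger_gap: 0.0175
```

```bash
python3 - <<'E'
from h import *
d=snap('wrist','w11'); s=sense(); print(s['time_s'],s['eef_pos'],s['eef_rot'],s['ft_force'],s['finger_gap'])
cv2.imwrite('pics/c14.png',cv2.resize(d['image'][80:180,250:400],(800,533),interpolation=3)[:,:,::-1])
E
```

```text
16.55 [ 0.59142722 -0.06113742  0.12283496] [1.79995417e+02 2.49052584e-02 1.63007779e+02] [-0.29978816  0.68780355 -2.9252704 ] 0.017658333791899187
```

View pics/c14.png

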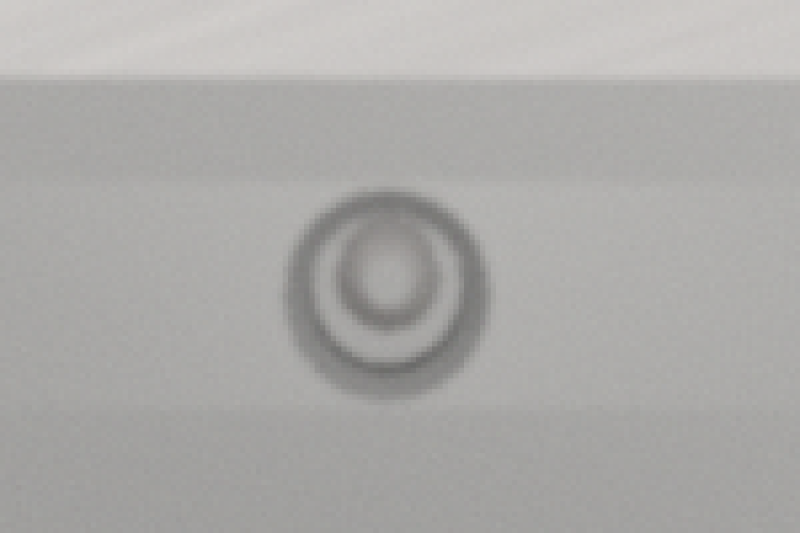

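```bash
python3 -c "
from al import *
al('w11',(387.5,295),(387,269),.1228)"
```

```text
tool shift cm [0.07788569 0.00044311] [ 0.52703519 -0.04046097  0.0812    ] [ 0.52629167 -0.04022901  0.06      ]
```

Call:
apply_moves(steps="0 0 0 0.05 0 0.3 1;0 0 0 0 0 0.3 1;0 0 0 0 0 0.2 1;0 0 0 0 0 0 1;0 0 0 0 0 0 1")

```text
time_s: 17.05
eef_pos: [0.5907, -0.061, 0.1145]
eef_rot: [-180.0, -0.0, 163.0]
ft_force: [0.1, -0.3, -2.2]
finger_gap: 0.0176
```

```bash
python3 - <<'E'
from h import *
d=snap('wrist','w12'); b=snap('side','d12'); s=sense(); print(s['time_s'],s['eef_pos'],s['eef_rot'],s['ft_force'],s['finger_gap'])
cv2.imwrite('pics/c15.png',cv2.resize(d['image'][80:180,250:400],(800,533),interpolation=3)[:,:,::-1])
cv2.imwrite('pics/c16.png',cv2.resize(b['image'][200:300,270:370],(600,600),interpolation=3)[:,:,::-1])
E
```

```text
17.15 [ 0.59080582 -0.06096585  0.11468256] [1.79999718e+02 8.26854889e-03 1.63010996e+02] [ 0.46397071 -0.05746068 -4.24779121] 0.01789626776126381
```

View pics/c15.png

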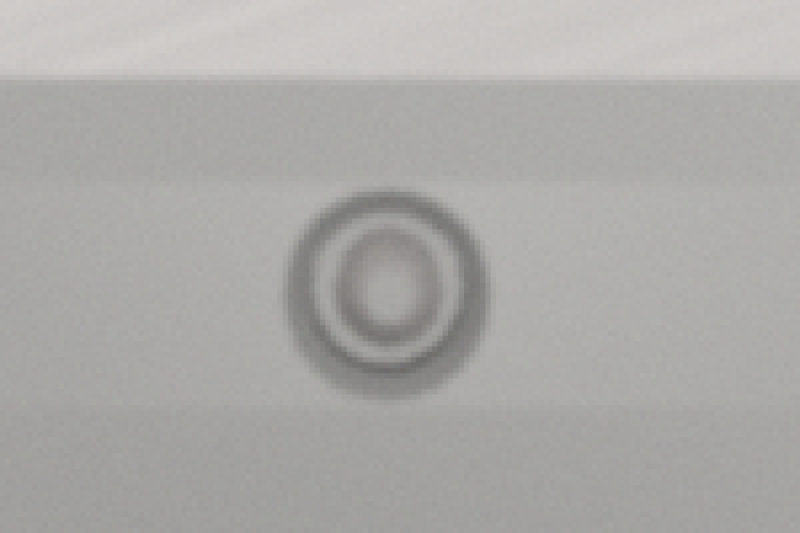

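View pics/c16.png

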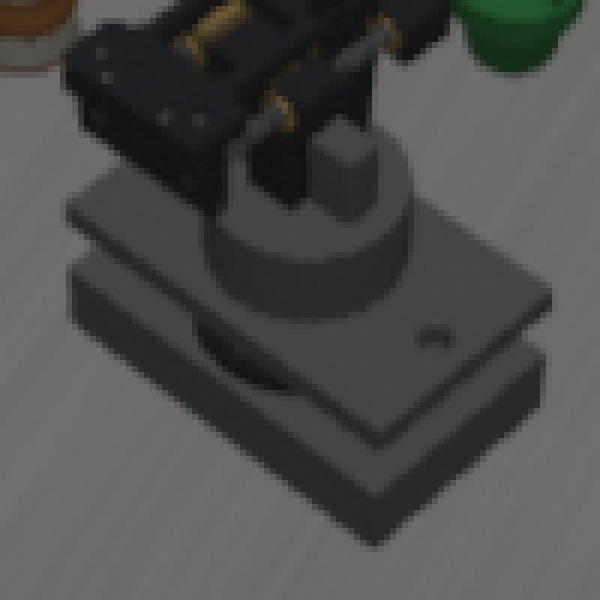

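Call:
apply_moves(steps="0 0 0 0 0 0.2 1;0 0 0 0 0 0.2 1;0 0 0 0 0 0.2 1;0 0 0 0 0 0.2 1;0 0 0 0 0 0 1")

```text
time_s: 17.65
eef_pos: [0.5904, -0.061, 0.1062]
eef_rot: [-180.0, -0.0, 163.0]
ft_force: [-0.8, -0.1, -3.1]
finger_gap: 0.0174
```

```bash
python3 - <<'E'
from h import *
d=snap('wrist','w13'); s=sense(); print(s['time_s'],s['eef_pos'],s['eef_rot'],s['ft_force'],s['wrist_torque'])
cv2.imwrite('pics/c17.png',cv2.resize(d['image'][80:180,250:400],(800,533),interpolation=3)[:,:,::-1])
E
```

```text
17.7 [ 0.59059104 -0.06094467  0.10639203] [-1.79993232e+02 -2.23013557e-02  1.63011814e+02] [ 0.49631737  0.28341347 -2.97241659] [ 0.02864162 -0.07200975  0.01795969]
```

View pics/c17.png

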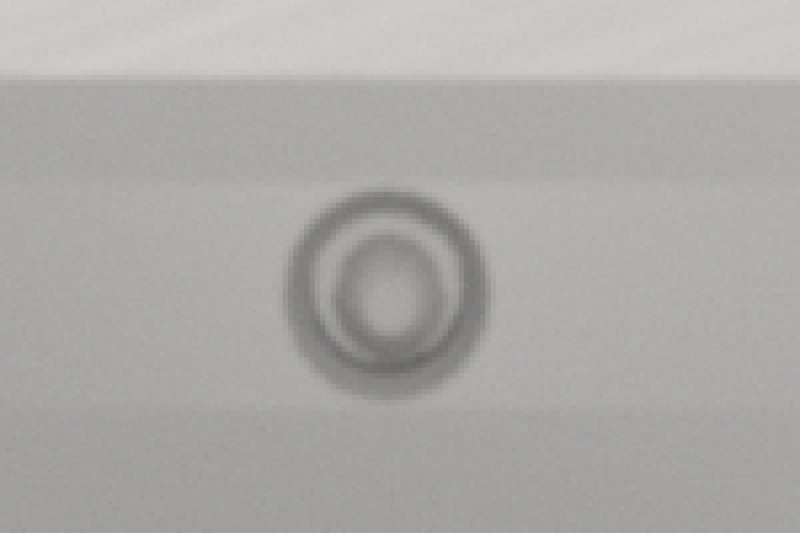

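Call:
apply_moves(steps="0 0 0 -0.07 0 0.1 1;0 0 0 0 0 0.2 1;0 0 0 0 0 0.2 1;0 0 0 0 0 0.2 1;0 0 0 0 0 0.2 1;0 0 0 0 0 0.1 1;0 0 0 0 0 0 1")

```text
time_s: 18.4
eef_pos: [0.5913, -0.0612, 0.0964]
eef_rot: [-180.0, -0.0, 163.0]
ft_force: [0.3, -0.1, -3.8]
finger_gap: 0.0178
```

```bash
python3 - <<'E'
from h import *
d=snap('wrist','w14'); s=sense(); print(s['time_s'],s['eef_pos'],s['eef_rot'],s['ft_force'],s['wrist_torque'])
cv2.imwrite('pics/c18.png',cv2.resize(d['image'][80:180,250:400],(800,533),interpolation=3)[:,:,::-1])
E
```

```text
18.45 [ 0.5913358  -0.06114654  0.09651259] [-1.79996953e+02 -9.98247583e-03  1.63010064e+02] [-0.03954489  0.14864282 -2.99750782] [ 0.08588634 -0.04252373 -0.04019059]
```

View pics/c18.png

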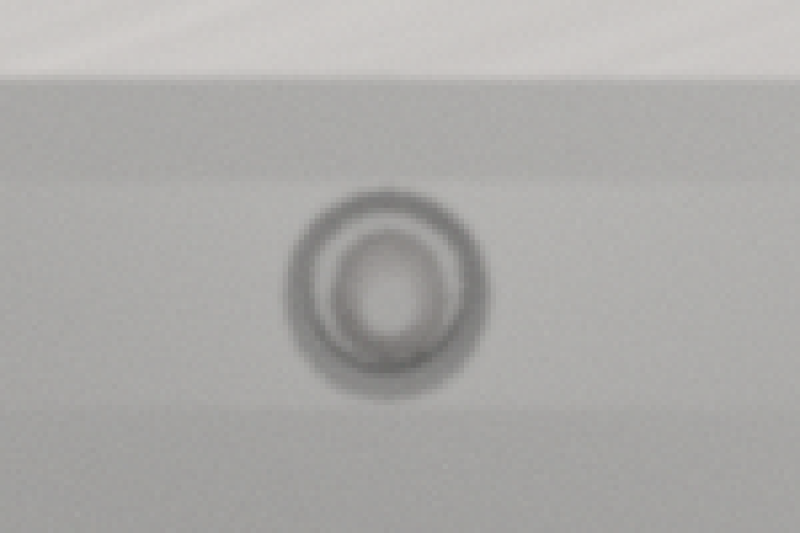

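Call:
apply_moves(steps="0 0 0 -0.03 0 0.1 1;0 0 0 0 0 0.1 1;0 0 0 0 0 0.1 1;0 0 0 0 0 0.1 1;0 0 0 0 0 0.1 1;0 0 0 0 0 0.1 1;0 0 0 0 0 0 1")

```text
time_s: 19.15
eef_pos: [0.5919, -0.0613, 0.091]
eef_rot: [-180.0, 0.0, 163.0]
ft_force: [-3.4, 0.5, 5.5]
finger_gap: 0.0176
```

Call:
apply_moves(steps="0 0 0 0 0 0.1 1;0 0 0 0 0 0.1 1;0 0 0 0 0 0.1 1;0 0 0 0 0 0.1 1;0 0 0 0 0 0 1;0 0 0 0 0 0 1")

```text
time_s: 19.75
eef_pos: [0.5919, -0.0613, 0.0877]
eef_rot: [-180.0, 0.0, 163.0]
ft_force: [-4.4, -1.2, 12.5]
finger_gap: 0.0177
```

Call:
apply_moves(steps="0 0 0 0 0 0.05 1;0 0 0 0 0 0.05 1;0 0 0 0 0 0 1;0 0 0 0 0 0 1")

```text
time_s: 20.15
eef_pos: [0.5918, -0.0613, 0.0875]
eef_rot: [-180.0, 0.0, 163.0]
ft_force: [-8.0, 1.0, 19.2]
finger_gap: 0.0176
```

```bash
python3 - <<'E'
from h import *
b=snap('side','d15'); a=snap('scene','s15'); s=sense(); print(s['time_s'],s['eef_pos'],s['eef_rot'],s['ft_force'],s['wrist_torque'])
cv2.imwrite('pics/c19.png',np.hstack([cv2.resize(b['image'][200:300,270:370],(400,400),interpolation=3),cv2.resize(a['image'][170:270,270:370],(400,400),interpolation=3)])[:,:,::-1])
E
```

```text
20.25 [ 0.59178402 -0.06129877  0.08752108] [-1.79971684e+02  2.00650423e-02  1.62999163e+02] [-7.65971078  0.57204558 19.45986279] [ 0.06008907  1.59128854 -0.02224612]
```

View pics/c19.png

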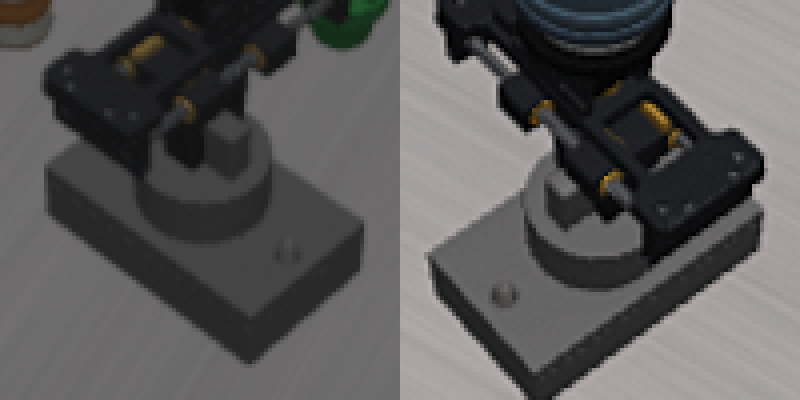

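Call:
apply_moves(steps="0 0 0 0.05 0 0.05 1;0 0 0 0 0 0.03 1;0 0 0 0 0 0 1;0 0 0 0 0 0 1;0 0 0 0 0 0 1;0 0 0 0 0 0 1")

```text
time_s: 20.85
eef_pos: [0.5918, -0.0613, 0.0875]
eef_rot: [-180.0, 0.1, 163.0]
ft_force: [-8.5, 0.1, 24.6]
finger_gap: 0.0179
```

```bash
python3 - <<'E'
from h import *
b=snap('side','d16');w=snap('wrist','w16'); s=sense(); print(s['time_s'],s['eef_pos'],s['eef_rot'],s['ft_force'],s['wrist_torque'],s['finger_gap'])
cv2.imwrite('pics/c20.png',np.hstack([cv2.resize(b['image'][200:300,270:370],(400,400),interpolation=3),cv2.resize(w['image'],(400,300))[:, :] if 0 else cv2.resize(w['image'][80:280,220:420],(400,400))])[:,:,::-1])
E
```

```text
20.95 [ 0.59181165 -0.0613032   0.08750491] [-1.79971727e+02  8.15592064e-02  1.62996047e+02] [-9.76728072  0.46214942 24.5296786 ] [ 9.98311084e-02  1.87651248e+00 -8.61490061e-04] 0.017702363372270935
```

View pics/c20.png

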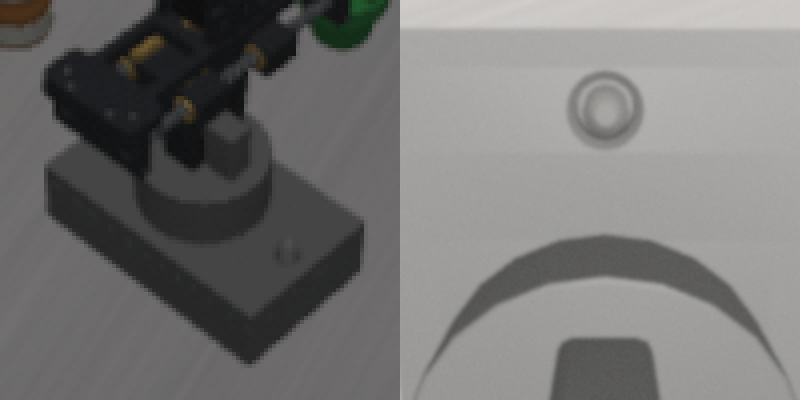

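```bash
python3 -c "
from cell import *
print(finish_job()); s=sense(); print(s['eef_pos'],s['ft_force'])"
```

```text
the job is handed in; nothing more can be done
None
the job is handed in; nothing more can be done
```

The job is handed in at about 21 s of the 61 s allowed. The loose white cup is nested in the seated one, and the cover is on both dowels, held pressed shut. No verdict was reported.

- **Cup:** I picked the white cup, not the blue or green look-alikes. After I let go, the wrist and side pictures showed both rims upright and nested. The loose cup sat about 2 mm off the bore centre, within the dome's 5.5 mm of clearance.
- **Cover:** I gripped it by the handle and lined up one hole on its dowel, seen through the hole in the wrist picture. The cover then went down without contact force until it met the seal.
- **Shut:** The seal force rose as described as I pressed, then the tool stopped at z = 0.0875 m. The expected shut height is 0.0876 m. An extra 0.8 mm of push added about 5 N without moving it, and the side picture shows no gap. It is held with about 24.5 N upward on the tool.
- **What disagreed:** A sideways force of 8–10 N with a moment of about 1.9 N m remained. I took it for a dowel rubbing in its hole; a 0.5 mm shift did not relieve it. The wrist fit of the housing and the view through the hole also differed by about 1 mm. I trusted the view through the hole for the approach, and the small corrections during the descent moved back toward the fit.
- **Other bench items:** I did not plan any contact with them, but I did not check them all at the end.

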